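# Sort bisque beakers and load the drying carriage

## Robot

A 6-joint arm with a two-finger parallel gripper is mounted at the origin on the work surface. World frame = base frame: x ahead of the robot, y to its left, z up, the work surface at z = 0. Lengths are in mm, angles in degrees, forces in N, time in s.
With the tool pointing down it reaches from about 350 to 850 mm from the base axis. Payload 8.1 kg.
Tool frame: the origin (TCP) lies midway between the tips of the shut fingers; the grasp point (between the pads) lies 19 mm behind it; z points along the fingers, y is the line along which they close (so a half turn about z gives the same grasp; the last joint's range is limited). The gripper opens to 85 mm and grips with 20 to 120 N. Pads are 22 mm wide; open, the fingers measure 114 mm over their backs; the gripper's body (76 mm by 85 mm) begins 54 mm behind the grasp point. The pads swing forward as they close: fully open they stand 13 mm farther back than shut.
Start: joints at [63.346, 7.471, 85.268, -0, 87.261, -4.893], TCP at [222.42, 557.256, 231.292] pointing down, gripper open.
Joint ranges: [-169.43, 169.43], [-51.17, 129.36], [1.28, 143.12], [-76.62, 256.62], [0, 156.53], [-152.29, 152.29]. Speed limits (degrees/s): [136.94, 136.94, 159.86, 180, 180, 180].

## Interface

Orientations are given as [roll, pitch, yaw] about the fixed x, y, z axes, in that order (R = Rz(yaw) Ry(pitch) Rx(roll)).
In Python, from bench import sensors, optics, r gives the robot as it stands.
- The arm moves only by the tool apply_moves, never from a script. Its argument "targets" is a list of rows, each a list of 7 numbers: the shift along the tool's x, y, z in mm, then the turn, a rotation vector about the tool's x, y, z in rad, then the closure, from 0 (fully open) to 1 (shut). In form: [[x, y, z, wx, wy, wz, claw], ...]. A call has 1 to 20 rows; each row shifts and turns the commanded pose from where the row before left it, along the tool's axes as they then stand; what a row does not reach is not made up. A row lasts 1/8 s, in which the tool goes at most 62.5 mm and 10.7 degrees, less where a joint would pass 70% of its speed; a pose out of reach is approached as far as the arm can. A call is refused whole if a number of a shift passes 62.5 or a number of a turn 0.188, either way. A call with a gripper value outside its range is refused whole. The fingers move at their own pace and stop on an object; "force" is the grip in N (left out, the last holds). Time passes only in rows, so rows that do not move let the fingers close. It gives the time, the measured TCP pose, the force, the opening and the grip force at its end, in the units of the state.
- sensors.sense(): the state, without advancing time (a new reading comes with each control period).
- optics.snapshot(name): name is "side" or "top" or "wrist"; returns the picture (400x640x3 uint8, red, green, blue); there is no depth.
- optics.get_calibration(name): a dict with "camera_matrix" (3x3 intrinsics, pixels), "pose" (4x4, takes a point from camera to world coordinates). Camera axes: x right, y down, z forward; pixel columns grow to the right and rows downward; lengths in mm; the calibration is good to about 2 mm. A picture is of the moment at which its call begins: read the wrist's pose just before it. get_calibration takes no time and is no camera call; for the wrist camera it gives the pose at the moment of the call.
- r.hand_in(): hands the job in; it is judged then, once.
The state is a dict: "time": time; "joint_pos": joint angles; "qd": joint speeds; "joint_efforts": joint torques, N m; "tool_pos": TCP position; "tcp_rot": TCP orientation; "ft_force": force on the tool from outside, world axes, zero at the start; "wrist_torque": the same for the moment, N m; "finger_gap": finger opening in mm; "grip_force": force on a finger pad.
Only numpy, scipy, OpenCV 4.12 (cv2) and the standard library are available. Lean on these libraries where they do the work, as an engineer would, in place of code of your own. Each camera call takes 0.05 s, during which the arm holds its last target. There are 200 camera calls.

## Task

Draw the dryer's carriage fully out to its loading stop; with it out there, stand every good beaker upright on its deck and put every beaker marked with blue crayon into the blue reject bin. Only when all are sorted, gently slide the loaded carriage fully home under the lamps, and let go. Leave the slip jar, the glaze pot and the cutter tin where they are.

Things in the scene. Friction and masses are not known exactly. Their poses are not given: they have to be found in the camera images.
- good1: small terracotta beaker, a plain cylinder 50 mm across and 42 mm high with an open mouth (recess 40 mm across, 24 mm deep); about 90 g; origin at the centre of its underside, z up out of the mouth; starts upright on the newspaper (table height); may be absent. Unmarked: a good piece.
- good2: small terracotta beaker, a plain cylinder 50 mm across and 42 mm high with an open mouth (recess 40 mm across, 24 mm deep); about 90 g; origin at the centre of its underside, z up out of the mouth; starts upright on the newspaper (table height); may be absent. Unmarked: a good piece.
- good3: small terracotta beaker, a plain cylinder 50 mm across and 42 mm high with an open mouth (recess 40 mm across, 24 mm deep); about 90 g; origin at the centre of its underside, z up out of the mouth; starts upright on the newspaper (table height); may be absent. Unmarked: a good piece.
- good4: small terracotta beaker, a plain cylinder 50 mm across and 42 mm high with an open mouth (recess 40 mm across, 24 mm deep); about 90 g; origin at the centre of its underside, z up out of the mouth; starts upright on the newspaper (table height); may be absent. Unmarked: a good piece.
- reject1: small terracotta beaker, a plain cylinder 50 mm across and 42 mm high with an open mouth (recess 40 mm across, 24 mm deep); about 90 g; origin at the centre of its underside, z up out of the mouth; starts upright on the newspaper (table height); may be absent. Marked as a reject with a blue wax-crayon cross inside, on the rim and in four stripes down the side.
- reject2: small terracotta beaker, a plain cylinder 50 mm across and 42 mm high with an open mouth (recess 40 mm across, 24 mm deep); about 90 g; origin at the centre of its underside, z up out of the mouth; starts upright on the newspaper (table height); may be absent. Marked as a reject with a blue wax-crayon cross inside, on the rim and in four stripes down the side.
- reject3: small terracotta beaker, a plain cylinder 50 mm across and 42 mm high with an open mouth (recess 40 mm across, 24 mm deep); about 90 g; origin at the centre of its underside, z up out of the mouth; starts upright on the newspaper (table height); may be absent. Marked as a reject with a blue wax-crayon cross inside, on the rim and in four stripes down the side.
- carriage (a joint): slide of the dryer's flat carriage along its two rails, in m: 0 = fully drawn out, at the loading stop clear of the lamp canopy (to the robot's right, -y); 0.22 = fully home against the far stop, under the lamp canopy. It starts part-way and stays where it is left (about 3 N of friction).
- deck (a point): centre of the top surface of the carriage's pale deck, moving with it. Deck 200 x 200 mm, 42 mm above the table, with a dark rim 6 mm thick and 10 mm high round it. Axes of the dryer: y is the direction in which the carriage slides home, x across the rails, z up.
- grip (a point): centre of the top of the carriage's red upright handle, moving with it, 160 mm from the deck centre towards the loading stop, 84 mm above the table. The handle is a block 16 mm thick (along the dryer's x) and 34 mm long (along the slide, y), clear for 44 mm below its top. Same axes as deck.
- dryer: fixed infrared dryer: rails and a steel frame canopy with three orange lamp tubes. Origin on the table under the deck centre when the carriage is at the loading stop; y along the slide towards home. The canopy covers x from -118 to 118 mm, y from 144 to 376 mm; its four corner posts are 12 mm thick; its lamp tubes and bars lie 124 to 136 mm above the table.
- bin: fixed blue open reject bin, outside 140 mm (its x) by 190 mm (its y) and 90 mm high, walls and floor 5 mm; origin at the centre of its underside.
- jar: loose bystander: jar of pink slip with a white cap, 72 mm across, 105 mm high; origin at the centre of its underside.
- glaze_pot: loose bystander: white ramekin of orange glaze, 68 mm across, 36 mm high; origin at the centre of its underside.
- cutter_tin: loose bystander: flat round tin of clay cutters, 110 mm across, 26 mm high; origin at the centre of its underside.

How it is judged:
By the outcome, as a careful person would: the job done as asked, in the order asked, and still so for the second after the job is handed in, with the robot touching nothing.
Of good1, good2, good3, good4 only 3 to 4 are there at a start; the rules pass over those that are not, and their reading is None.
Of reject1, reject2, reject3 only 2 to 3 are there at a start; the rules pass over those that are not, and their reading is None.
At some moment in a run one of good1, good2, good3, good4, reject1, reject2, reject3 may be knocked a few centimetres aside while the robot is not near it.
Once in a run the grip may slacken for a moment while it holds something.
It also fails if it takes over 210 s, if anything falls off the work surface, if the arm or the gripper's body presses on something with over 40 N, if the wrist force passes 120 N, or if a joint passes its speed limit or range.

## Working session

There is one attempt and no reset: what is moved stays moved. The work goes in short steps, Python scripts to look and compute and a tool call to move; the robot and the scene stay as the last step left them, time stands still between calls to the robot, and variables do not carry over. Pictures are saved under pics/ and viewed, at most 14 in all, crops included, and the job is handed in when it is done.

Besides the shell and the picture viewer there is one more tool, called after "Request:" by a JSON object that holds its "api" and its "payload", one argument or row to a line. apply_moves: Moves the arm, as the interface text tells. Its arguments: {"type":"object","properties":{"targets":{"type":"array"},"force":{"type":"number"}},"required":["targets"]}

```bash
mkdir -p pics; ls; python3 - <<'E'
from bench import sensors, optics, r
import cv2, numpy as np
s=sensors.sense(); print(s)
for n in ("top","side","wrist"):
    im=optics.snapshot(n); c=optics.get_calibration(n)
    cv2.imwrite(f"pics/{n}0.png",im[:,:,::-1]); print(n,np.round(c["camera_matrix"],1).tolist(),np.round(c["pose"],3).tolist())
E
```

```text
pics
{'time': 0.0, 'joint_pos': array([ 6.33442133e+01,  7.51489277e+00,  8.53311917e+01, -5.92843444e-04,
        8.72621001e+01, -4.89428754e+00]), 'qd': array([ 0.06607676,  0.04999959, -0.01973959,  0.1181519 ,  0.02698578,
        0.01825263]), 'joint_efforts': array([ 1.14999068e-03, -5.69429862e+01, -5.00525057e+01, -3.20188728e-04,
        1.54939236e-02,  1.28139436e-04]), 'tool_pos': array([222.18551349, 556.73423149, 230.22835972]), 'tcp_rot': array([-1.79892159e+02, -8.64008393e-03,  1.58238522e+02]), 'ft_force': array([ 0.22791454, -0.77791136,  0.36675272]), 'wrist_torque': array([-0.02339131,  0.00456857,  0.00983029]), 'grip_force': 0.0, 'finger_gap': 85.23635701612062}
top [[481.0, 0.0, 310.7], [0.0, 481.0, 195.5], [0.0, 0.0, 1.0]] [[-0.004, -0.998, 0.067, 485.871], [-1.0, 0.005, 0.006, -89.5], [-0.006, -0.067, -0.998, 1497.694], [0.0, 0.0, 0.0, 1.0]]
side [[444.2, 0.0, 316.9], [0.0, 444.2, 198.7], [0.0, 0.0, 1.0]] [[0.703, -0.514, 0.491, -51.84], [-0.711, -0.513, 0.481, -715.285], [0.005, -0.688, -0.726, 1033.896], [0.0, 0.0, 0.0, 1.0]]
wrist [[323.9, 0.0, 319.4], [0.0, 323.9, 203.5], [0.0, 0.0, 1.0]] [[0.371, 0.897, 0.24, 161.878], [0.929, -0.358, -0.097, 582.974], [-0.001, 0.259, -0.966, 374.558], [0.0, 0.0, 0.0, 1.0]]
```

View pics/top0.png

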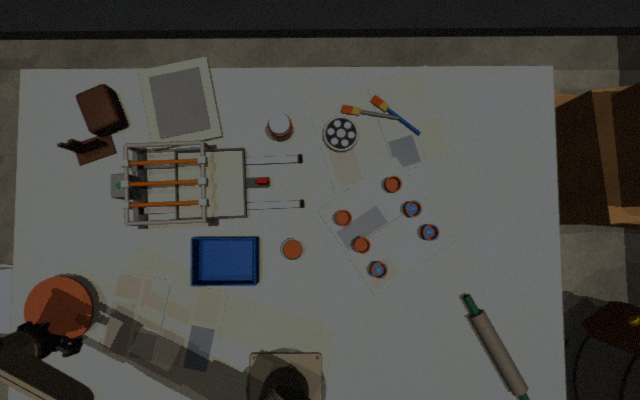

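View pics/side0.png

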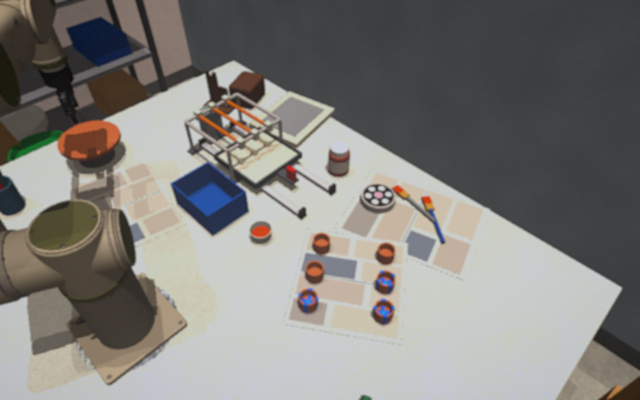

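Top view: three good beakers at about (392,184), (343,218), (361,245). Three rejects at (411,209), (429,232), (378,269). The red handle is at (262,181), the bin at (225,260), and the rail ends at (300,159) and (303,204). The side view agrees.

```bash
cat > h.py <<'E'
from bench import sensors, optics, r
import cv2, numpy as np
def plane(c,u,v,z):
    K=c["camera_matrix"];P=c["pose"]
    d=P[:3,:3]@np.linalg.solve(K,[u,v,1.]);o=P[:3,3]
    return (o+d*(z-o[2])/d[2])[:2]
def blobs(m,amin):
    n,_,st,ce=cv2.connectedComponentsWithStats(m.astype(np.uint8),connectivity=8)
    return [(ce[i],st[i]) for i in range(1,n) if st[i][4]>=amin]
def snap(n,save=None):
    im=optics.snapshot(n);c=optics.get_calibration(n)
    if save: cv2.imwrite(f"pics/{save}.png",im[:,:,::-1])
    return im,c,cv2.cvtColor(im,cv2.COLOR_RGB2HSV).astype(int)
def terra(h): return (((h[...,0]<14)|(h[...,0]>172))&(h[...,1]>110)&(h[...,2]>40))
def blue(h): return (h[...,0]>100)&(h[...,0]<128)&(h[...,1]>110)&(h[...,2]>60)
def beakers(n="top",z=21,save=None):
    im,c,h=snap(n,save)
    m=(terra(h)|blue(h)).astype(np.uint8)
    m=cv2.morphologyEx(m,cv2.MORPH_CLOSE,np.ones((3,3)))
    out=[]
    for ce,st in blobs(m,60):
        x,y,w,hh,a=st
        nb=blue(h)[y:y+hh,x:x+w].sum()
        u,v=x+(w-1)/2,y+(hh-1)/2
        out.append((np.round(plane(c,u,v,z),1).tolist(),[int(x),int(y),int(w),int(hh)],int(a),int(nb)))
    return out
def state():
    s=sensors.sense()
    print("t %.2f"%s["time"],"tcp",np.round(s["tool_pos"],1),"rot",np.round(s["tcp_rot"],2),"F",np.round(s["ft_force"],1),"gap %.1f grip %.1f"%(s["finger_gap"],s["grip_force"]))
    return s
E
python3 - <<'E'
from h import *
for n in ("top","side"):
    print(n)
    for b in beakers(n): print(b)
im,c,h=snap("top")
red=((h[...,0]<6)|(h[...,0]>174))&(h[...,1]>170)&(h[...,2]>90)
red[:, :240]=0; red[:,320:]=0
for ce,st in blobs(red,5): print("red",ce,st,plane(c,*ce,84))
bm=blue(h); bm[:, 300:]=0
for ce,st in blobs(bm,300):
    print("bin",ce,st)
cs,_=cv2.findContours(bm.astype(np.uint8),0,2); k=max(cs,key=cv2.contourArea); rr=cv2.minAreaRect(k); print(rr, [np.round(plane(c,*p,90)) for p in cv2.boxPoints(rr)])
cv2.imwrite("pics/crop1.png",cv2.resize(im[110:300,100:320,::-1],None,fx=3.6,fy=3.1,interpolation=2))
E
```

```text
top
([863.0, 587.0], [77, 85, 40, 46], 1138, 0)
([878.4, -287.1], [371, 95, 12, 13], 88, 0)
([852.1, -193.4], [341, 105, 12, 10], 89, 0)
([816.0, -996.6], [600, 113, 13, 14], 68, 0)
([800.6, -386.8], [399, 118, 21, 16], 64, 64)
([791.9, 13.6], [269, 122, 23, 15], 70, 0)
([730.7, 586.8], [77, 135, 38, 30], 426, 0)
([690.5, 377.7], [129, 159, 68, 7], 296, 0)
([615.4, -1002.9], [604, 171, 15, 27], 80, 0)
([618.7, -332.8], [384, 176, 18, 17], 215, 0)
([631.5, 69.2], [256, 178, 13, 6], 73, 0)
([625.2, 375.1], [129, 180, 69, 7], 307, 0)
([560.3, 372.5], [130, 201, 68, 7], 288, 0)
([542.9, -394.5], [405, 201, 17, 16], 217, 74)
([516.3, -179.6], [335, 210, 17, 16], 214, 0)
([470.8, -445.0], [422, 224, 17, 17], 214, 68)
([385.2, 187.7], [191, 237, 65, 49], 2521, 2481)
([432.2, -233.8], [353, 237, 17, 17], 219, 0)
([420.8, -23.0], [283, 240, 19, 19], 278, 0)
([356.2, -284.7], [370, 262, 17, 17], 222, 76)
([248.3, 688.7], [24, 276, 69, 63], 3144, 0)
side
([612.2, 1226.7], [95, 47, 36, 19], 274, 272)
([451.3, 974.9], [90, 72, 33, 42], 461, 0)
([902.8, 635.6], [231, 73, 32, 19], 384, 0)
([526.5, 
[... 237 characters left out ...]
3, 75, 71], 3025, 2823)
([655.6, 103.4], [285, 165, 11, 16], 116, 0)
([872.5, -291.4], [422, 196, 10, 9], 61, 0)
([423.9, -16.4], [251, 225, 19, 12], 173, 0)
([516.1, -176.9], [313, 234, 17, 20], 260, 0)
([621.3, -330.2], [378, 243, 17, 21], 282, 0)
([435.1, -231.3], [306, 261, 18, 22], 304, 0)
([546.5, -388.2], [377, 271, 18, 22], 304, 88)
([361.2, -281.4], [299, 289, 19, 23], 312, 90)
([474.1, -439.6], [374, 299, 20, 25], 356, 109)
red [261.66666667 180.08333333] [257 178  10   5  48] [626.48320508  63.39548281]
bin [226.37767029 259.46835953] [ 191  237   65   49 2481]
((223.0, 261.0), (48.0, 64.0), 90.0) [array([460., 269.]), array([459.,  82.]), array([320.,  81.]), array([321., 267.])]
```

View pics/crop1.png

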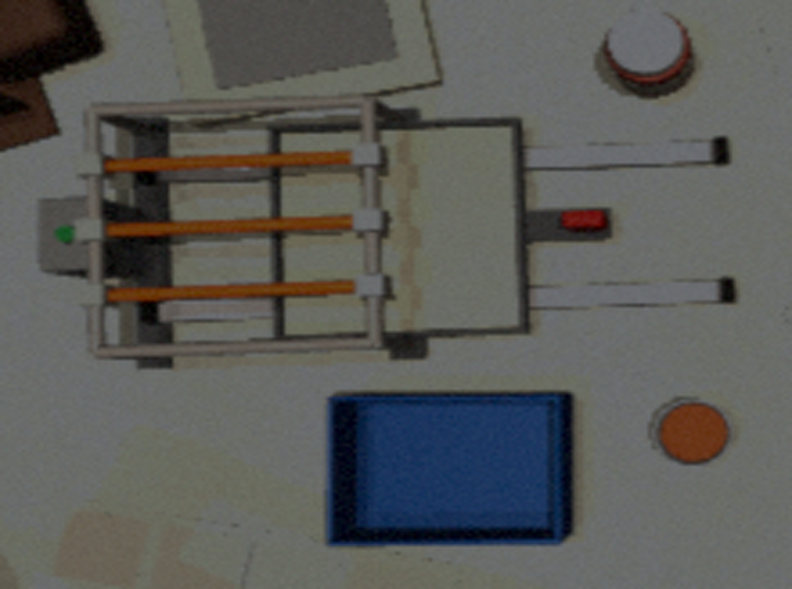

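Measured: the handle is at about (626, 63). The slide runs along +y with about −2.2° tilt, so I'll use tool yaw ≈ 92°. Bin centre is about (390, 175). Moving over the handle.

Request:
{"api": "apply_moves", "payload": {
  "targets": [
    [0,0,0,0,0,0.165,0],
    [0,0,0,0,0,0.165,0],
    [0,0,0,0,0,0.165,0],
    [0,0,0,0,0,0.165,0],
    [0,0,0,0,0,0.165,0],
    [0,0,0,0,0,0.165,0],
    [0,0,0,0,0,0.165,0],
    [-39,29.5,0,0,0,0,0],
    [-39,29.5,0,0,0,0,0],
    [-39,29.5,0,0,0,0,0],
    [-39,29.5,0,0,0,0,0],
    [-39,29.5,0,0,0,0,0],
    [-39,29.5,0,0,0,0,0],
    [-39,29.5,0,0,0,0,0],
    [-39,29.5,0,0,0,0,0],
    [-39,29.5,0,0,0,0,0],
    [-39,29.5,0,0,0,0,0],
    [-39,29.5,0,0,0,0,0],
    [-39,29.5,0,0,0,0,0],
    [-39,29.5,0,0,0,0,0]
  ],
  "force": 30
}}

```text
time: 2.8
tool_pos: [624.8, 63.0, 231.3]
tcp_rot: [180.0, -0.0, 92.1]
ft_force: [1.0, 0.4, 0.0]
finger_gap: 85.3
grip_force: 0.0
```

```bash
python3 - <<'E'
from h import *
state()
im,c,h=snap("wrist","w1")
red=((h[...,0]<6)|(h[...,0]>174))&(h[...,1]>150)&(h[...,2]>70)
for ce,st in blobs(red,40): print("red",np.round(ce),st,plane(c,*ce,84))
# top-view lines: lamp tubes for slide direction, canopy for origin
im,c,h=snap("top")
m=terra(h)
for ce,st in blobs(m,250):
    if st[2]>50 and st[3]<12:
        x,y,w,hh,a=st
        v,u=np.nonzero(m[y:y+hh,x:x+w]); P=np.array([plane(c,x+a_,y+b_,130) for a_,b_ in zip(u,v)])
        k=np.polyfit(P[:,1],P[:,0],1); print("lamp slope deg",np.degrees(np.arctan(k[0])),"mid",P.mean(0),"yrange",P[:,1].min(),P[:,1].max())
E
```

```text
t 2.80 tcp [624.8  63.  231.3] rot [179.99  -0.    92.06] F [1.  0.4 0. ] gap 85.3 grip 0.0
red [323. 187.] [316 170  17  35 538] [631.51092716  61.81719251]
```

View pics/w1.png

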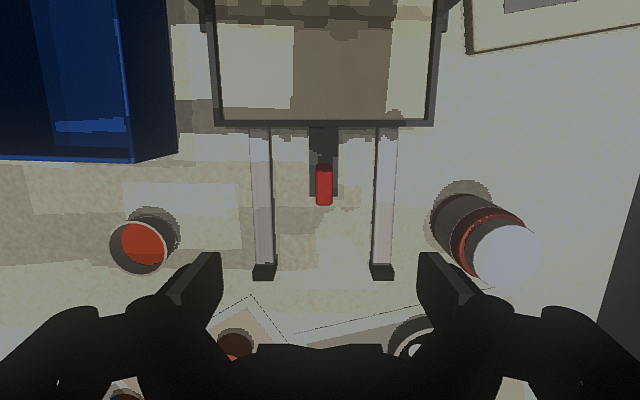

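Wrist view: the handle is centred near (323,187), with the rails vertical in the image, so yaw is aligned. The jar and pot are well clear of the fingers. Shifting +4 in tool y, descending and gripping.

Request:
{"api": "apply_moves", "payload": {
  "targets": [
    [-1,4,23,0,0,0,0.3],
    [0,0,23,0,0,0,0.3],
    [0,0,23,0,0,0,0.3],
    [0,0,23,0,0,0,0.3],
    [0,0,23,0,0,0,0.3],
    [0,0,23,0,0,0,0.3],
    [0,0,23,0,0,0,0.3],
    [0,0,23,0,0,0,0.3],
    [0,0,0,0,0,0,1],
    [0,0,0,0,0,0,1],
    [0,0,0,0,0,0,1],
    [0,0,0,0,0,0,1],
    [0,0,0,0,0,0,1],
    [0,0,0,0,0,0,1]
  ],
  "force": 30
}}

```text
time: 4.65
tool_pos: [628.8, 63.8, 48.9]
tcp_rot: [179.9, -0.0, 92.1]
ft_force: [-2.4, 1.1, 6.4]
finger_gap: 15.7
grip_force: 32.3
```

Request:
{"api": "apply_moves", "payload": {
  "targets": [
    [-6,0,0,0,0,0,1],
    [-12,0,0,0,0,0,1],
    [-12,0,0,0,0,0,1],
    [-12,0,0,0,0,0,1],
    [-12,0,0,0,0,0,1],
    [-12,0,0,0,0,0,1],
    [-12,0,0,0,0,0,1],
    [-12,0,0,0,0,0,1],
    [-12,0,0,0,0,0,1],
    [-12,0,0,0,0,0,1],
    [-12,0,0,0,0,0,1],
    [-6,0,0,0,0,0,1]
  ]
}}

```text
time: 6.15
tool_pos: [633.7, -68.7, 48.9]
tcp_rot: [179.9, -0.0, 92.0]
ft_force: [-0.9, 2.7, 6.6]
finger_gap: 15.7
grip_force: 32.4
```

Request:
{"api": "apply_moves", "payload": {
  "targets": [
    [-4,0,0,0,0,0,1],
    [-4,0,0,0,0,0,1],
    [-4,0,0,0,0,0,1],
    [-4,0,0,0,0,0,1]
  ]
}}

```text
time: 6.65
tool_pos: [634.2, -83.0, 48.9]
tcp_rot: [179.9, -0.1, 92.1]
ft_force: [-3.6, 19.7, 8.7]
finger_gap: 15.2
grip_force: 32.7
```

```bash
python3 - <<'E'
from h import *
state()
im,c,h=snap("top")
m=terra(h)
for ce,st in blobs(m,60): print(np.round(ce),st)
lam=[(ce,st) for ce,st in blobs(m,100) if st[2]>45 and st[3]<14]
for ce,st in lam: print("lamp ctr",plane(c,*ce,130))
red=((h[...,0]<6)|(h[...,0]>174))&(h[...,1]>150)&(h[...,2]>70)
cv2.imwrite("pics/crop2.png",cv2.resize(im[110:300,100:340,::-1],None,fx=3.3,fy=3.1,interpolation=2))
E
```

```text
t 6.65 tcp [634.2 -83.   48.9] rot [ 1.7989e+02 -1.2000e-01  9.2070e+01] F [-3.6 19.7  8.7] gap 15.2 grip 32.7
[ 97. 108.] [  77   85   41   46 1111]
[376. 101.] [371  95  12  13  88]
[347. 109.] [341 105  12  10  89]
[282. 132.] [269 123  23  14  68]
[ 98. 152.] [ 77 136  39  29 368]
[167. 160.] [139 159  58   3  65]
[157. 163.] [129 161  69   5 103]
[392. 184.] [384 176  18  16 209]
[146. 184.] [129 181  45   6 100]
[343. 218.] [335 210  17  16 214]
[361. 245.] [353 237  17  17 218]
[ 58. 311.] [  24  276   69   70 3757]
lamp ctr [672.62629617 360.34231382]
```

View pics/crop2.png

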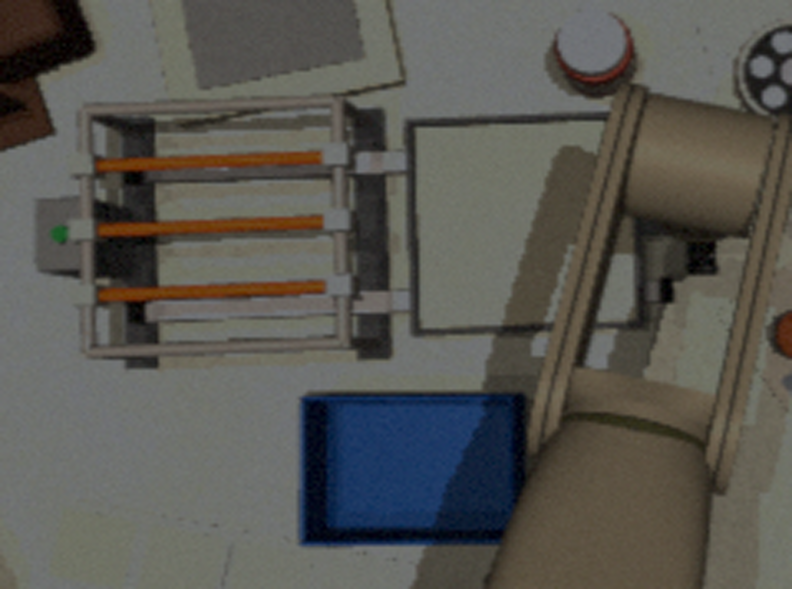

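The carriage is at its stop, with 20 N of reaction at y≈−83, and the crop shows the deck clear of the canopy. One more nudge, then release, rise and go over the good beaker at (516,−178).

Request:
{"api": "apply_moves", "payload": {
  "targets": [
    [-2,0,0,0,0,0,1],
    [0,0,0,0,0,0,1],
    [0,0,0,0,0,0,0],
    [0,0,0,0,0,0,0],
    [0,0,0,0,0,0,0],
    [0,0,-25,0,0,0,0],
    [0,0,-25,0,0,0,0],
    [0,0,-25,0,0,0,0],
    [0,0,-25,0,0,0,0],
    [0,0,-25,0,0,0,0],
    [0,0,-25,0,0,0,0],
    [-18,-24,0,0,0,0,0],
    [-18,-24,0,0,0,0,0],
    [-18,-24,0,0,0,0,0],
    [-18,-24,0,0,0,0,0],
    [-18,-25,0,0,0,0,0],
    [0,0,0,0,0,0,0]
  ]
}}

```text
time: 8.82
tool_pos: [514.5, -182.1, 197.3]
tcp_rot: [-180.0, 0.0, 91.9]
ft_force: [0.9, 0.5, 0.3]
finger_gap: 85.4
grip_force: 0.0
```

```bash
cat >> h.py <<'E'
def wb(save=None,z=21):
    "beakers in wrist view near the tool; prints position, tool shift to it, blue pixels"
    s=state(); im,c,h=snap("wrist",save)
    m=(terra(h)|blue(h)).astype(np.uint8); m[330:]=0
    m=cv2.morphologyEx(m,cv2.MORPH_CLOSE,np.ones((5,5)))
    a=np.radians(s["tcp_rot"][2]); T=np.array([[np.cos(a),np.sin(a)],[np.sin(a),-np.cos(a)]])
    for ce,st in blobs(m,500):
        x,y,w,hh,ar=st
        P=plane(c,x+(w-1)/2,y+(hh-1)/2,z); d=T@(P-s["tool_pos"][:2])
        print(np.round(P,1),"toolshift",np.round(d,1),st.tolist(),"blue",int(blue(h)[y:y+hh,x:x+w].sum()))
E
python3 - <<'E'
from h import *
wb("w2")
im,c,h=snap("top","t2")
red=((h[...,0]<6)|(h[...,0]>174))&(h[...,1]>150)&(h[...,2]>70)
for ce,st in blobs(red,15): print("red",np.round(ce),st,plane(c,*ce,84))
E
```

```text
t 8.82 tcp [ 514.5 -182.1  197.3] rot [-1.7999e+02  3.0000e-02  9.1910e+01] F [0.9 0.5 0.3] gap 85.4 grip 0.0
[423.5 -32.3] toolshift [152.8 -85.9] [190, 0, 63, 36, 1748] blue 0
[655.3 -70.5] toolshift [106.8 144.5] [451, 48, 47, 51, 1819] blue 0
[ 519.4 -177.2] toolshift [4.8 5.1] [297, 154, 53, 56, 2120] blue 0
[ 432.7 -235. ] toolshift [-50.2 -83.5] [211, 207, 56, 53, 1915] blue 0
[ 348.6 -286.3] toolshift [ -98.7 -169.3] [141, 255, 44, 41, 684] blue 299
[ 624.5 -319.3] toolshift [-140.8  105.4] [391, 289, 43, 41, 969] blue 0
red [311. 178.] [306 176  11   5  55] [631.9488218  -82.34525309]
```

View pics/w2.png

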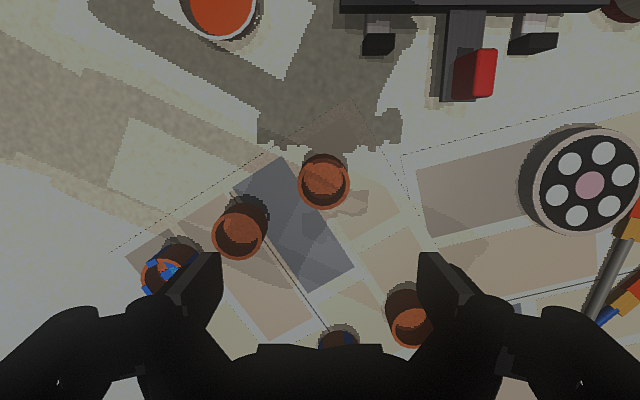

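Wrist view: the good beaker sits at (323,182), nearly under the tool, with its neighbours clear. Descending and gripping.

Request:
{"api": "apply_moves", "payload": {
  "targets": [
    [4,3,20,0,0,0,0],
    [0,0,24,0,0,0,0],
    [0,0,24,0,0,0,0],
    [0,0,24,0,0,0,0],
    [0,0,24,0,0,0,0],
    [0,0,24,0,0,0,0],
    [0,0,24,0,0,0,0],
    [0,0,23,0,0,0,0],
    [0,0,0,0,0,0,0.8],
    [0,0,0,0,0,0,0.8],
    [0,0,0,0,0,0,0.8],
    [0,0,0,0,0,0,0.8],
    [0,0,-20,0,0,0,0.8],
    [0,0,-20,0,0,0,0.8],
    [0,0,-20,0,0,0,0.8],
    [0,0,-20,0,0,0,0.8],
    [0,0,-20,0,0,0,0.8],
    [0,0,-20,0,0,0,0.8],
    [0,0,0,0,0,0,0.8]
  ],
  "force": 40
}}

```text
time: 11.3
tool_pos: [520.0, -177.2, 132.7]
tcp_rot: [179.8, 0.1, 92.1]
ft_force: [0.4, -0.7, -1.1]
finger_gap: 49.0
grip_force: 41.7
```

Request:
{"api": "apply_moves", "payload": {
  "targets": [
    [12,7,0,0,0,0,0.8],
    [25,14,0,0,0,0,0.8],
    [25,14,0,0,0,0,0.8],
    [25,14,0,0,0,0,0.8],
    [25,15,0,0,0,0,0.8],
    [25,15,0,0,0,0,0.8],
    [25,15,0,0,0,0,0.8],
    [25,15,0,0,0,0,0.8],
    [25,14,0,0,0,0,0.8],
    [25,14,0,0,0,0,0.8],
    [25,14,0,0,0,0,0.8],
    [19,11,0,0,0,0,0.8],
    [0,0,0,0,0,0,0.8],
    [0,0,14,0,0,0,0.8],
    [0,0,14,0,0,0,0.8],
    [0,0,14,0,0,0,0.8],
    [0,0,14,0,0,0,0.8],
    [0,0,12,0,0,0,0.8],
    [0,0,5,0,0,0,0.8],
    [0,0,0,0,0,0,0.8]
  ]
}}

```text
time: 13.8
tool_pos: [670.1, 110.1, 56.9]
tcp_rot: [-180.0, 0.0, 92.1]
ft_force: [0.2, 0.9, -1.0]
finger_gap: 49.0
grip_force: 43.2
```

Request:
{"api": "apply_moves", "payload": {
  "targets": [
    [0,0,2,0,0,0,0.8],
    [0,0,1,0,0,0,0.8],
    [0,0,0,0,0,0,0.8]
  ]
}}

```text
time: 14.18
tool_pos: [670.4, 110.1, 54.5]
tcp_rot: [180.0, -0.0, 92.1]
ft_force: [-0.9, -0.1, -2.0]
finger_gap: 49.0
grip_force: 43.2
```

Request:
{"api": "apply_moves", "payload": {
  "targets": [
    [0,0,1,0,0,0,0.8],
    [0,0,0,0,0,0,0.25],
    [0,0,0,0,0,0,0.25],
    [0,0,0,0,0,0,0.25],
    [0,0,-20,0,0,0,0.25],
    [0,0,-30,0,0,0,0.2],
    [0,0,-30,0,0,0,0],
    [0,0,-30,0,0,0,0],
    [0,0,-30,0,0,0,0],
    [-30,-22,0,0,0,0,0],
    [-31,-23,0,0,0,0,0],
    [-31,-23,0,0,0,0,0],
    [-31,-23,0,0,0,0,0],
    [-31,-23,0,0,0,0,0],
    [-30,-23,0,0,0,0,0],
    [-30,-23,0,0,0,0,0],
    [-30,-23,0,0,0,0,0],
    [-30,-22,0,0,0,0,0],
    [-30,-22,0,0,0,0,0],
    [-30,-22,0,0,0,0,0]
  ]
}}

```text
time: 16.68
tool_pos: [433.1, -233.8, 195.2]
tcp_rot: [179.9, 0.1, 92.1]
ft_force: [-0.1, 0.2, 0.0]
finger_gap: 85.9
grip_force: 0.0
```

```bash
python3 - <<'E'
from h import *
wb("w3")
for b in beakers("top",z=63,save="t3"): 
  if b[2]<400 and abs(b[0][1])<500: print(b)
E
```

```text
t 16.68 tcp [ 433.1 -233.8  195.2] rot [1.7988e+02 9.0000e-02 9.2070e+01] F [-0.1  0.2  0. ] gap 85.9 grip 0.0
[665.8 -79.2] toolshift [146.2 238.1] [557, 0, 69, 39, 2020] blue 0
[ 433.2 -236.5] toolshift [-2.7 -0. ] [295, 157, 53, 57, 2287] blue 0
[ 353.6 -292.6] toolshift [-55.8 -81.5] [217, 211, 53, 49, 1539] blue 710
[ 623.9 -338.6] toolshift [-111.5  186.8] [461, 261, 64, 44, 1535] blue 0
[ 542.7 -380.5] toolshift [-150.5  104.2] [396, 299, 37, 31, 570] blue 247
([867.3, -281.5], [371, 95, 12, 13], 87, 0)
([841.7, -190.5], [341, 105, 12, 10], 89, 0)
([807.0, -360.6], [387, 108, 33, 26], 102, 101)
([786.2, 10.7], [269, 120, 23, 17], 71, 0)
([684.7, 362.9], [129, 159, 69, 7], 275, 0)
([669.8, 108.3], [239, 158, 18, 18], 236, 0)
([631.1, -80.7], [305, 176, 12, 7], 70, 0)
([614.9, -325.9], [384, 176, 18, 17], 216, 0)
([621.2, 361.8], [129, 180, 69, 7], 309, 0)
([558.2, 359.3], [130, 201, 68, 7], 286, 0)
([541.3, -385.8], [405, 201, 17, 16], 215, 77)
([471.3, -434.9], [422, 224, 17, 17], 217, 68)
([422.7, -24.9], [283, 240, 19, 19], 279, 0)
```

Placed beaker measures (670,108), upright on the deck. The next good beaker is directly under the tool.

Request:
{"api": "apply_moves", "payload": {
  "targets": [
    [-1,0,20,0,0,0,0],
    [0,0,24,0,0,0,0],
    [0,0,24,0,0,0,0],
    [0,0,24,0,0,0,0],
    [0,0,24,0,0,0,0],
    [0,0,24,0,0,0,0],
    [0,0,24,0,0,0,0],
    [0,0,21,0,0,0,0],
    [0,0,0,0,0,0,0.8],
    [0,0,0,0,0,0,0.8],
    [0,0,0,0,0,0,0.8],
    [0,0,0,0,0,0,0.8],
    [0,0,-20,0,0,0,0.8],
    [0,0,-20,0,0,0,0.8],
    [0,0,-20,0,0,0,0.8],
    [0,0,-20,0,0,0,0.8],
    [0,0,-20,0,0,0,0.8],
    [0,0,-20,0,0,0,0.8],
    [0,0,0,0,0,0,0.8]
  ]
}}

```text
time: 19.15
tool_pos: [434.8, -234.5, 130.4]
tcp_rot: [179.8, 0.1, 92.1]
ft_force: [0.2, 0.6, -1.9]
finger_gap: 48.8
grip_force: 41.7
```

Request:
{"api": "apply_moves", "payload": {
  "targets": [
    [14,7,0,0,0,0,0.8],
    [30,14,0,0,0,0,0.8],
    [30,14,0,0,0,0,0.8],
    [30,14,0,0,0,0,0.8],
    [30,14,0,0,0,0,0.8],
    [30,15,0,0,0,0,0.8],
    [30,15,0,0,0,0,0.8],
    [30,15,0,0,0,0,0.8],
    [30,14,0,0,0,0,0.8],
    [30,14,0,0,0,0,0.8],
    [30,14,0,0,0,0,0.8],
    [20,11,0,0,0,0,0.8],
    [0,0,0,0,0,0,0.8],
    [0,0,14,0,0,0,0.8],
    [0,0,14,0,0,0,0.8],
    [0,0,14,0,0,0,0.8],
    [0,0,14,0,0,0,0.8],
    [0,0,12,0,0,0,0.8],
    [0,0,5,0,0,0,0.8],
    [0,0,0,0,0,0,0.8]
  ]
}}

```text
time: 21.65
tool_pos: [582.2, 105.9, 54.9]
tcp_rot: [-180.0, 0.0, 92.1]
ft_force: [1.1, 0.0, -0.6]
finger_gap: 48.5
grip_force: 41.7
```

Request:
{"api": "apply_moves", "payload": {
  "targets": [
    [0,0,2,0,0,0,0.8],
    [0,0,2,0,0,0,0.8],
    [0,0,0,0,0,0,0.25],
    [0,0,0,0,0,0,0.25],
    [0,0,0,0,0,0,0.25],
    [0,0,-20,0,0,0,0.25],
    [0,0,-31,0,0,0,0.2],
    [0,0,-31,0,0,0,0],
    [0,0,-31,0,0,0,0],
    [0,0,-31,0,0,0,0],
    [-44,2,0,0,0,0,0],
    [-44,2,0,0,0,0,0],
    [-44,2,0,0,0,0,0],
    [-44,2,0,0,0,0,0],
    [-44,2,0,0,0,0,0],
    [-44,2,0,0,0,0,0],
    [-44,2,0,0,0,0,0],
    [-44,3,0,0,0,0,0],
    [-44,3,0,0,0,0,0],
    [-42,2,0,0,0,0,0]
  ]
}}

```text
time: 24.15
tool_pos: [620.4, -332.7, 197.3]
tcp_rot: [179.9, 0.1, 92.1]
ft_force: [-0.5, 0.0, 0.3]
finger_gap: 85.3
grip_force: 0.0
```

```bash
python3 - <<'E'
from h import *
wb("w4")
for b in beakers("top",z=63,save="t4"): 
  if 100<b[2]<400 and abs(b[0][1])<500: print(b)
E
```

```text
t 24.15 tcp [ 620.4 -332.7  197.3] rot [1.7992e+02 6.0000e-02 9.2050e+01] F [-0.5  0.   0.3] gap 85.3 grip 0.0
[ 849.9 -199.9] toolshift [124.4 234.1] [556, 21, 47, 45, 1321] blue 0
[ 353.2 -286.4] toolshift [  55.9 -265.4] [0, 95, 86, 58, 1926] blue 726
[ 875.  -292.5] toolshift [ 31.  255.9] [557, 126, 50, 44, 1021] blue 0
[ 619.5 -336.5] toolshift [-3.8 -1. ] [293, 156, 53, 56, 2052] blue 0
[ 815.4 -369.5] toolshift [-43.7 193.5] [458, 175, 98, 92, 1042] blue 1026
[ 538.1 -402.1] toolshift [-66.4 -84.7] [214, 218, 53, 49, 1495] blue 705
([684.7, 364.4], [129, 159, 68, 7], 281, 0)
([669.8, 108.3], [239, 158, 18, 18], 235, 0)
([621.2, 361.8], [129, 180, 69, 7], 316, 0)
([581.0, 108.0], [239, 188, 18, 17], 233, 0)
([558.2, 359.3], [130, 201, 68, 7], 287, 0)
([538.3, -385.7], [405, 203, 17, 14], 174, 76)
([422.7, -24.9], [283, 240, 19, 19], 280, 0)
```

Request:
{"api": "apply_moves", "payload": {
  "targets": [
    [-2,0,20,0,0,0,0],
    [0,0,24,0,0,0,0],
    [0,0,24,0,0,0,0],
    [0,0,24,0,0,0,0],
    [0,0,24,0,0,0,0],
    [0,0,24,0,0,0,0],
    [0,0,24,0,0,0,0],
    [0,0,23,0,0,0,0],
    [0,0,0,0,0,0,0.8],
    [0,0,0,0,0,0,0.8],
    [0,0,0,0,0,0,0.8],
    [0,0,0,0,0,0,0.8],
    [0,0,-20,0,0,0,0.8],
    [0,0,-20,0,0,0,0.8],
    [0,0,-20,0,0,0,0.8],
    [0,0,-20,0,0,0,0.8],
    [0,0,-20,0,0,0,0.8],
    [0,0,-20,0,0,0,0.8],
    [0,0,0,0,0,0,0.8]
  ]
}}

```text
time: 26.62
tool_pos: [621.6, -333.9, 131.4]
tcp_rot: [179.8, 0.1, 92.1]
ft_force: [-0.0, 0.3, -0.3]
finger_gap: 48.9
grip_force: 41.6
```

Request:
{"api": "apply_moves", "payload": {
  "targets": [
    [16,1,0,0,0,0,0.8],
    [32,2,0,0,0,0,0.8],
    [32,2,0,0,0,0,0.8],
    [32,2,0,0,0,0,0.8],
    [32,2,0,0,0,0,0.8],
    [32,2,0,0,0,0,0.8],
    [32,2,0,0,0,0,0.8],
    [32,2,0,0,0,0,0.8],
    [32,2,0,0,0,0,0.8],
    [32,2,0,0,0,0,0.8],
    [32,2,0,0,0,0,0.8],
    [30,2,0,0,0,0,0.8],
    [0,0,0,0,0,0,0.8],
    [0,0,14,0,0,0,0.8],
    [0,0,14,0,0,0,0.8],
    [0,0,14,0,0,0,0.8],
    [0,0,14,0,0,0,0.8],
    [0,0,12,0,0,0,0.8],
    [0,0,5,0,0,0,0.8],
    [0,0,0,0,0,0,0.8]
  ]
}}

```text
time: 29.12
tool_pos: [629.8, 33.6, 54.9]
tcp_rot: [-180.0, -0.0, 92.1]
ft_force: [0.4, -0.4, -1.2]
finger_gap: 49.4
grip_force: 41.6
```

Request:
{"api": "apply_moves", "payload": {
  "targets": [
    [0,0,2,0,0,0,0.8],
    [0,0,2,0,0,0,0.8],
    [0,0,0,0,0,0,0.25],
    [0,0,0,0,0,0,0.25],
    [0,0,0,0,0,0,0.25],
    [0,0,-20,0,0,0,0.25],
    [0,0,-31,0,0,0,0.2],
    [0,0,-31,0,0,0,0],
    [0,0,-31,0,0,0,0],
    [0,0,-31,0,0,0,0],
    [-42,-10,0,0,0,0,0],
    [-42,-10,0,0,0,0,0],
    [-42,-10,0,0,0,0,0],
    [-42,-10,0,0,0,0,0],
    [-42,-10,0,0,0,0,0],
    [-42,-10,0,0,0,0,0],
    [-42,-10,0,0,0,0,0],
    [-42,-10,0,0,0,0,0],
    [-42,-10,0,0,0,0,0],
    [-43,-10,0,0,0,0,0]
  ]
}}

```text
time: 31.62
tool_pos: [545.2, -392.3, 197.4]
tcp_rot: [179.9, 0.1, 92.1]
ft_force: [0.3, -0.2, 0.0]
finger_gap: 85.4
grip_force: 0.0
```

```bash
python3 - <<'E'
from h import *
wb("w5")
for b in beakers("top",z=63,save="t5"): 
  if 100<b[2]<400 and abs(b[0][1])<500: print(b)
E
```

```text
t 31.62 tcp [ 545.2 -392.3  197.4] rot [1.7991e+02 7.0000e-02 9.2070e+01] F [ 0.3 -0.2  0. ] gap 85.4 grip 0.0
[ 348.4 -283.4] toolshift [ 116.  -192.7] [76, 22, 67, 67, 2507] blue 1000
[ 810.  -371.6] toolshift [ 11.1 265.4] [537, 118, 103, 100, 1175] blue 1158
[ 542.6 -395.9] toolshift [-3.5 -2.7] [292, 155, 54, 57, 1995] blue 834
[ 466.1 -452.4] toolshift [-57.2 -81.2] [219, 210, 51, 48, 1499] blue 710
([684.7, 362.9], [129, 159, 69, 7], 288, 0)
([669.8, 108.3], [239, 158, 18, 18], 236, 0)
([628.7, 36.2], [263, 172, 18, 17], 234, 0)
([621.2, 361.8], [129, 180, 69, 7], 313, 0)
([581.0, 108.0], [239, 188, 18, 17], 234, 0)
([558.2, 359.3], [130, 201, 68, 7], 276, 0)
([541.3, -384.3], [405, 201, 16, 16], 151, 63)
([469.8, -433.4], [421, 225, 18, 16], 135, 56)
([422.7, -24.9], [283, 240, 19, 19], 279, 0)
```

View pics/t5.png

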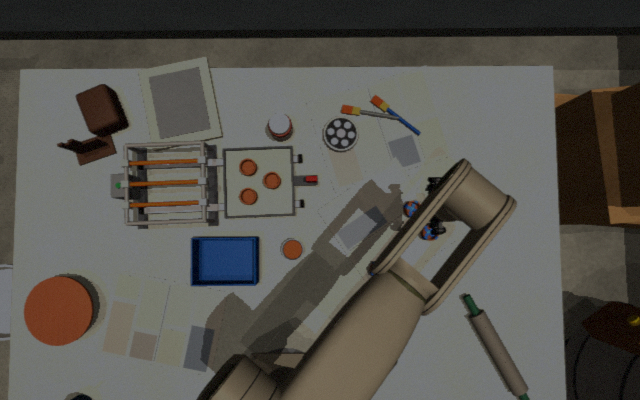

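All three good beakers stand on the deck at pixels (248,167), (272,181) and (249,197). Now the first reject.

Request:
{"api": "apply_moves", "payload": {
  "targets": [
    [-2,-1,20,0,0,0,0],
    [0,0,24,0,0,0,0],
    [0,0,24,0,0,0,0],
    [0,0,24,0,0,0,0],
    [0,0,24,0,0,0,0],
    [0,0,24,0,0,0,0],
    [0,0,24,0,0,0,0],
    [0,0,23,0,0,0,0],
    [0,0,0,0,0,0,0.8],
    [0,0,0,0,0,0,0.8],
    [0,0,0,0,0,0,0.8],
    [0,0,0,0,0,0,0.8],
    [0,0,-20,0,0,0,0.8],
    [0,0,-20,0,0,0,0.8],
    [0,0,-20,0,0,0,0.8],
    [0,0,-20,0,0,0,0.8],
    [0,0,-20,0,0,0,0.8],
    [0,0,-20,0,0,0,0.8],
    [0,0,-20,0,0,0,0.8],
    [0,0,0,0,0,0,0.8]
  ]
}}

```text
time: 34.22
tool_pos: [545.5, -393.8, 151.2]
tcp_rot: [179.8, 0.2, 92.1]
ft_force: [0.3, -0.5, -1.2]
finger_gap: 48.6
grip_force: 41.6
```

Request:
{"api": "apply_moves", "payload": {
  "targets": [
    [18,-4,0,0,0,0,0.8],
    [36,-7,0,0,0,0,0.8],
    [36,-7,0,0,0,0,0.8],
    [36,-7,0,0,0,0,0.8],
    [36,-7,0,0,0,0,0.8],
    [36,-7,0,0,0,0,0.8],
    [36,-7,0,0,0,0,0.8],
    [36,-7,0,0,0,0,0.8],
    [36,-7,0,0,0,0,0.8],
    [36,-7,0,0,0,0,0.8],
    [36,-7,0,0,0,0,0.8],
    [36,-7,0,0,0,0,0.8],
    [36,-7,0,0,0,0,0.8],
    [36,-7,0,0,0,0,0.8],
    [36,-8,0,0,0,0,0.8],
    [36,-8,0,0,0,0,0.8],
    [36,-8,0,0,0,0,0.8],
    [36,-8,0,0,0,0,0.8],
    [3,0,0,0,0,0,0.8],
    [0,0,0,0,0,0,0.8]
  ]
}}

```text
time: 36.72
tool_pos: [394.3, 234.9, 147.7]
tcp_rot: [-179.9, 0.0, 92.1]
ft_force: [0.2, -0.9, -0.7]
finger_gap: 48.7
grip_force: 41.6
```

```bash
python3 - <<'E'
from h import *
s=state()
im,c,h=snap("wrist","w6")
E
```

```text
t 36.73 tcp [394.3 234.9 147.7] rot [-1.7995e+02  5.0000e-02  9.2110e+01] F [ 0.2 -0.9 -0.7] gap 48.7 grip 41.6
```

View pics/w6.png

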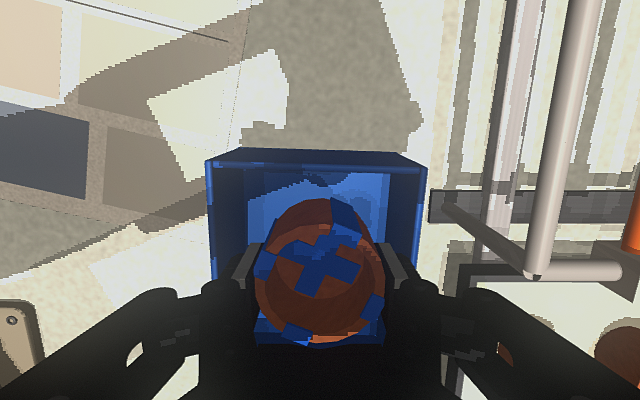

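Wrist view: the reject hangs inside the bin outline, whose rim spans u 206–427 with the end wall at v≈155. Lowering and releasing.

Request:
{"api": "apply_moves", "payload": {
  "targets": [
    [0,0,20,0,0,0,0.8],
    [0,0,20,0,0,0,0.8],
    [0,0,20,0,0,0,0.8],
    [0,0,20,0,0,0,0.8],
    [0,0,20,0,0,0,0.8],
    [0,0,15,0,0,0,0.8],
    [0,0,8,0,0,0,0.8],
    [0,0,0,0,0,0,0.8],
    [0,0,0,0,0,0,0.25],
    [0,0,0,0,0,0,0.25],
    [0,0,0,0,0,0,0.25],
    [0,0,-20,0,0,0,0.25],
    [0,0,-30,0,0,0,0.25],
    [0,0,-30,0,0,0,0.25],
    [0,0,-30,0,0,0,0.25],
    [0,0,-30,0,0,0,0],
    [0,0,-30,0,0,0,0]
  ]
}}

```text
time: 38.9
tool_pos: [395.0, 235.5, 197.6]
tcp_rot: [179.9, -0.0, 92.1]
ft_force: [0.4, -0.3, -0.4]
finger_gap: 85.3
grip_force: 0.0
```

Request:
{"api": "apply_moves", "payload": {
  "targets": [
    [-20,3,0,0,0,0,0],
    [-40,3,0,0,0,0,0],
    [-40,3,0,0,0,0,0],
    [-40,3,0,0,0,0,0],
    [-40,3,0,0,0,0,0],
    [-40,3,0,0,0,0,0],
    [-40,3,0,0,0,0,0],
    [-40,3,0,0,0,0,0],
    [-40,3,0,0,0,0,0],
    [-40,3,0,0,0,0,0],
    [-40,3,0,0,0,0,0],
    [-40,3,0,0,0,0,0],
    [-40,3,0,0,0,0,0],
    [-40,3,0,0,0,0,0],
    [-40,3,0,0,0,0,0],
    [-40,3,0,0,0,0,0],
    [-40,3,0,0,0,0,0],
    [-20,2,0,0,0,0,0],
    [0,0,0,0,0,0,0]
  ]
}}

```text
time: 41.28
tool_pos: [472.0, -443.8, 195.9]
tcp_rot: [180.0, 0.1, 92.0]
ft_force: [-0.6, 0.8, 0.4]
finger_gap: 85.7
grip_force: 0.0
```

```bash
python3 - <<'E'
from h import *
wb("w7")
for n in ("top","side"):
 for b in beakers(n,z=21,save=n+"7"): 
  if 100<b[2]<3500 and abs(b[0][1])<500: print(n,b)
E
```

```text
t 41.27 tcp [ 472.  -443.8  195.9] rot [1.7997e+02 5.0000e-02 9.1980e+01] F [-0.6  0.8  0.4] gap 85.7 grip 0.0
[ 351.  -294.8] toolshift [ 153.1 -115.7] [158, 0, 60, 35, 1125] blue 510
[ 473.7 -441.4] toolshift [2.4 1.8] [294, 159, 54, 52, 1990] blue 853
top ([690.5, 376.1], [129, 159, 69, 7], 286, 0)
top ([675.1, 114.1], [239, 158, 18, 18], 235, 0)
top ([632.9, 39.9], [263, 172, 18, 17], 234, 0)
top ([625.2, 375.1], [129, 180, 69, 7], 310, 0)
top ([583.7, 113.7], [239, 188, 18, 17], 234, 0)
top ([560.3, 372.5], [130, 201, 68, 7], 283, 0)
top ([470.8, -445.0], [422, 224, 17, 17], 214, 73)
top ([385.2, 187.7], [191, 237, 65, 49], 2599, 2386)
top ([420.8, -23.0], [283, 240, 19, 19], 276, 0)
top ([357.7, -286.2], [370, 261, 18, 18], 220, 75)
side ([396.2, 197.6], [172, 163, 75, 71], 3163, 2907)
side ([604.6, 140.8], [264, 167, 15, 16], 174, 0)
side ([664.2, -52.1], [320, 187, 12, 17], 135, 0)
side ([422.6, -17.9], [251, 225, 19, 13], 178, 0)
side ([360.2, -280.4], [299, 289, 18, 23], 309, 78)
side ([474.1, -439.6], [374, 299, 20, 25], 357, 113)
```

Request:
{"api": "apply_moves", "payload": {
  "targets": [
    [1,1,20,0,0,0,0],
    [0,0,24,0,0,0,0],
    [0,0,24,0,0,0,0],
    [0,0,24,0,0,0,0],
    [0,0,24,0,0,0,0],
    [0,0,24,0,0,0,0],
    [0,0,24,0,0,0,0],
    [0,0,22,0,0,0,0],
    [0,0,0,0,0,0,0.8],
    [0,0,0,0,0,0,0.8],
    [0,0,0,0,0,0,0.8],
    [0,0,0,0,0,0,0.8],
    [0,0,-20,0,0,0,0.8],
    [0,0,-20,0,0,0,0.8],
    [0,0,-20,0,0,0,0.8],
    [0,0,-20,0,0,0,0.8],
    [0,0,-20,0,0,0,0.8],
    [0,0,-20,0,0,0,0.8],
    [0,0,-20,0,0,0,0.8],
    [0,0,0,0,0,0,0.8]
  ]
}}

```text
time: 43.92
tool_pos: [474.1, -442.5, 152.1]
tcp_rot: [179.8, 0.2, 92.1]
ft_force: [0.0, -0.8, -0.7]
finger_gap: 49.1
grip_force: 41.7
```

Request:
{"api": "apply_moves", "payload": {
  "targets": [
    [18,-2,0,0,0,0,0.8],
    [36,-4,0,0,0,0,0.8],
    [36,-4,0,0,0,0,0.8],
    [36,-4,0,0,0,0,0.8],
    [36,-4,0,0,0,0,0.8],
    [36,-4,0,0,0,0,0.8],
    [36,-4,0,0,0,0,0.8],
    [36,-4,0,0,0,0,0.8],
    [36,-4,0,0,0,0,0.8],
    [36,-4,0,0,0,0,0.8],
    [36,-4,0,0,0,0,0.8],
    [36,-4,0,0,0,0,0.8],
    [36,-4,0,0,0,0,0.8],
    [36,-4,0,0,0,0,0.8],
    [36,-4,0,0,0,0,0.8],
    [36,-4,0,0,0,0,0.8],
    [4,-2,0,0,0,0,0.8],
    [0,0,0,0,0,0,0.8]
  ]
}}

```text
time: 46.18
tool_pos: [388.4, 117.8, 148.7]
tcp_rot: [-179.9, 0.0, 92.1]
ft_force: [-0.4, -0.3, -0.8]
finger_gap: 49.1
grip_force: 41.7
```

Request:
{"api": "apply_moves", "payload": {
  "targets": [
    [0,4,20,0,0,0,0.8],
    [0,0,20,0,0,0,0.8],
    [0,0,20,0,0,0,0.8],
    [0,0,20,0,0,0,0.8],
    [0,0,20,0,0,0,0.8],
    [0,0,15,0,0,0,0.8],
    [0,0,8,0,0,0,0.8],
    [0,0,0,0,0,0,0.8],
    [0,0,0,0,0,0,0.25],
    [0,0,0,0,0,0,0.25],
    [0,0,0,0,0,0,0.25],
    [0,0,-20,0,0,0,0.25],
    [0,0,-30,0,0,0,0.25],
    [0,0,-30,0,0,0,0.25],
    [0,0,-30,0,0,0,0.25],
    [0,0,-30,0,0,0,0],
    [0,0,-30,0,0,0,0]
  ]
}}

```text
time: 48.3
tool_pos: [393.3, 118.2, 198.5]
tcp_rot: [179.9, -0.0, 92.1]
ft_force: [0.4, -0.2, 0.3]
finger_gap: 85.9
grip_force: 0.0
```

Request:
{"api": "apply_moves", "payload": {
  "targets": [
    [-16,-2,0,0,0,0,0],
    [-32,-4,0,0,0,0,0],
    [-32,-4,0,0,0,0,0],
    [-32,-4,0,0,0,0,0],
    [-32,-4,0,0,0,0,0],
    [-32,-4,0,0,0,0,0],
    [-32,-4,0,0,0,0,0],
    [-32,-4,0,0,0,0,0],
    [-32,-4,0,0,0,0,0],
    [-32,-4,0,0,0,0,0],
    [-32,-4,0,0,0,0,0],
    [-32,-4,0,0,0,0,0],
    [-32,-1,0,0,0,0,0],
    [0,0,0,0,0,0,0]
  ]
}}

```text
time: 50.05
tool_pos: [360.3, -285.2, 197.4]
tcp_rot: [179.9, 0.1, 91.9]
ft_force: [0.0, 0.3, 0.2]
finger_gap: 85.3
grip_force: 0.0
```

```bash
python3 - <<'E'
from h import *
wb("w8")
for b in beakers("top",z=63,save="t8"): 
  if 100<b[2]<400 and abs(b[0][1])<500: print(b)
E
```

```text
t 50.05 tcp [ 360.3 -285.2  197.4] rot [1.7994e+02 9.0000e-02 9.1940e+01] F [0.  0.3 0.2] gap 85.3 grip 0.0
[ 360.5 -282. ] toolshift [3.2 0.3] [293, 156, 53, 56, 2027] blue 834
([684.7, 362.9], [129, 159, 69, 7], 278, 0)
([669.8, 108.3], [239, 158, 18, 18], 235, 0)
([628.7, 36.2], [263, 172, 18, 17], 234, 0)
([621.2, 361.8], [129, 180, 69, 7], 310, 0)
([581.0, 108.0], [239, 188, 18, 17], 235, 0)
([558.2, 359.3], [130, 201, 68, 7], 285, 0)
([422.7, -24.9], [283, 240, 19, 19], 280, 0)
([359.9, -276.2], [370, 262, 15, 17], 166, 69)
```

Request:
{"api": "apply_moves", "payload": {
  "targets": [
    [1,0,20,0,0,0,0],
    [0,0,24,0,0,0,0],
    [0,0,24,0,0,0,0],
    [0,0,24,0,0,0,0],
    [0,0,24,0,0,0,0],
    [0,0,24,0,0,0,0],
    [0,0,24,0,0,0,0],
    [0,0,23,0,0,0,0],
    [0,0,0,0,0,0,0.8],
    [0,0,0,0,0,0,0.8],
    [0,0,0,0,0,0,0.8],
    [0,0,0,0,0,0,0.8],
    [0,0,-20,0,0,0,0.8],
    [0,0,-20,0,0,0,0.8],
    [0,0,-20,0,0,0,0.8],
    [0,0,-20,0,0,0,0.8],
    [0,0,-20,0,0,0,0.8],
    [0,0,-20,0,0,0,0.8],
    [0,0,-20,0,0,0,0.8],
    [0,0,0,0,0,0,0.8]
  ]
}}

```text
time: 52.65
tool_pos: [361.2, -283.3, 151.2]
tcp_rot: [179.8, 0.2, 92.1]
ft_force: [0.3, -0.5, -1.0]
finger_gap: 48.9
grip_force: 41.7
```

Request:
{"api": "apply_moves", "payload": {
  "targets": [
    [18,2,0,0,0,0,0.8],
    [36,4,0,0,0,0,0.8],
    [36,4,0,0,0,0,0.8],
    [36,4,0,0,0,0,0.8],
    [36,4,0,0,0,0,0.8],
    [36,4,0,0,0,0,0.8],
    [36,4,0,0,0,0,0.8],
    [36,4,0,0,0,0,0.8],
    [36,4,0,0,0,0,0.8],
    [36,4,0,0,0,0,0.8],
    [36,4,0,0,0,0,0.8],
    [36,4,0,0,0,0,0.8],
    [36,2,0,0,0,0,0.8],
    [8,0,0,0,0,0,0.8],
    [0,0,0,0,0,0,0.8]
  ]
}}

```text
time: 54.52
tool_pos: [390.5, 177.3, 148.3]
tcp_rot: [-179.9, 0.0, 92.2]
ft_force: [-1.1, 0.2, -1.3]
finger_gap: 49.3
grip_force: 41.7
```

```bash
python3 - <<'E'
from h import *
s=state()
im,c,h=snap("side","s9")
cv2.imwrite("pics/s9c.png",cv2.resize(im[100:290,130:430,::-1],None,fx=2.6,fy=2.6))
E
```

```text
t 54.52 tcp [390.5 177.3 148.3] rot [-1.7989e+02  4.0000e-02  9.2160e+01] F [-1.1  0.2 -1.3] gap 49.3 grip 41.7
```

View pics/s9c.png

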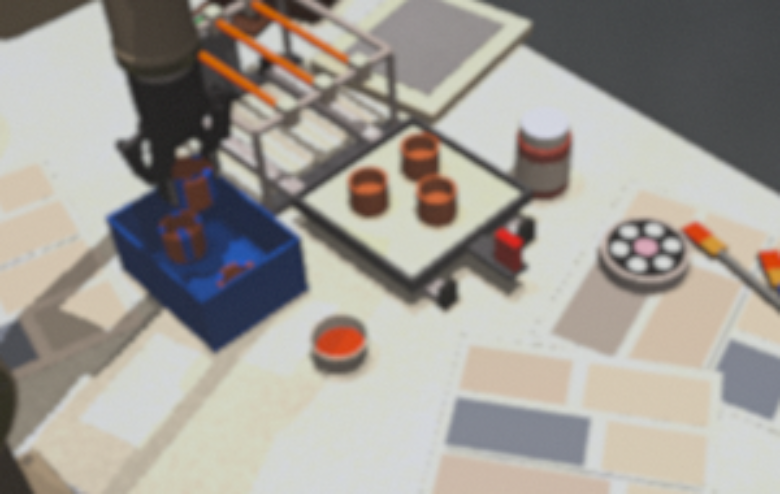

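Side view: three beakers upright on the deck, the third reject held over the bin, and the newspaper is clear. Releasing it, then going to the handle.

Request:
{"api": "apply_moves", "payload": {
  "targets": [
    [0,0,20,0,0,0,0.8],
    [0,0,20,0,0,0,0.8],
    [0,0,20,0,0,0,0.8],
    [0,0,20,0,0,0,0.8],
    [0,0,20,0,0,0,0.8],
    [0,0,15,0,0,0,0.8],
    [0,0,8,0,0,0,0.8],
    [0,0,0,0,0,0,0.8],
    [0,0,0,0,0,0,0.25],
    [0,0,0,0,0,0,0.25],
    [0,0,0,0,0,0,0.25],
    [0,0,-20,0,0,0,0.25],
    [0,0,-30,0,0,0,0.25],
    [0,0,-30,0,0,0,0.25],
    [0,0,-30,0,0,0,0.25],
    [0,0,-30,0,0,0,0],
    [0,0,-30,0,0,0,0]
  ]
}}

```text
time: 56.7
tool_pos: [392.3, 177.3, 198.4]
tcp_rot: [179.9, -0.0, 92.1]
ft_force: [0.6, 0.4, 0.0]
finger_gap: 85.2
grip_force: 0.0
```

Request:
{"api": "apply_moves", "payload": {
  "targets": [
    [-14,12,0,0,0,0,0],
    [-28,24,0,0,0,0,0],
    [-28,24,0,0,0,0,0],
    [-28,25,0,0,0,0,0],
    [-28,25,0,0,0,0,0],
    [-28,25,0,0,0,0,0],
    [-28,25,0,0,0,0,0],
    [-28,25,0,0,0,0,0],
    [-28,25,0,0,0,0,0],
    [-28,24,0,0,0,0,0],
    [-3,0,0,0,0,0,0],
    [0,0,0,0,0,0,0]
  ]
}}

```text
time: 58.2
tool_pos: [635.3, -83.2, 196.6]
tcp_rot: [180.0, -0.0, 92.0]
ft_force: [-0.3, -0.0, -0.2]
finger_gap: 84.8
grip_force: 0.0
```

```bash
python3 - <<'E'
from h import *
s=state()
im,c,h=snap("top","t10"); snap("wrist","w10")
m=(blue(h)|terra(h))
for b in beakers("top",z=63): 
  if 60<b[2]<3000 and abs(b[0][1])<500: print(b)
cv2.imwrite("pics/t10c.png",cv2.resize(im[110:300,180:440,::-1],None,fx=3,fy=3))
E
```

```text
t 58.20 tcp [635.3 -83.2 196.6] rot [ 1.7998e+02 -1.0000e-02  9.2040e+01] F [-0.3 -0.  -0.2] gap 84.8 grip 0.0
([867.3, -281.5], [371, 95, 12, 13], 87, 0)
([841.7, -190.5], [341, 105, 12, 10], 89, 0)
([791.7, -378.4], [399, 118, 21, 16], 67, 67)
([684.7, 362.9], [129, 159, 69, 7], 286, 0)
([669.8, 108.3], [239, 158, 18, 18], 235, 0)
([621.2, 361.8], [129, 180, 69, 7], 304, 0)
([581.0, 108.0], [239, 188, 18, 17], 223, 0)
([558.2, 359.3], [130, 201, 68, 7], 284, 0)
([395.5, 181.4], [192, 238, 62, 42], 1770, 1279)
([383.8, 219.9], [191, 240, 38, 46], 91, 976)
```

View pics/t10c.png

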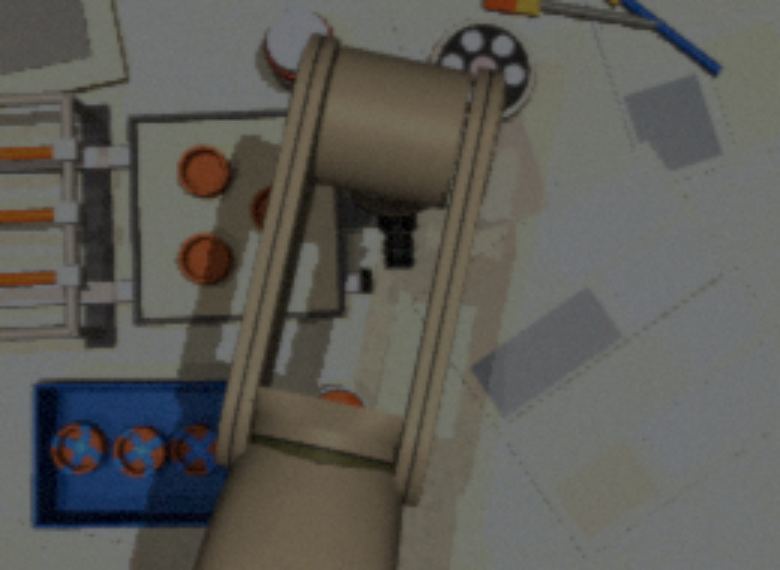

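View pics/w10.png

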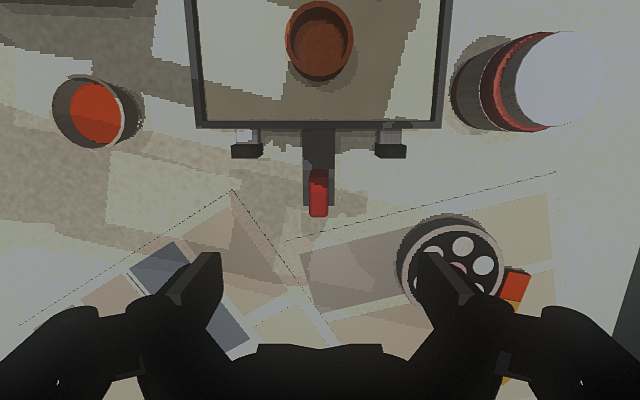

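Top crop shows all three rejects in the bin and the beakers on the deck. The wrist view shows the handle centred at (318,193). Gripping the handle.

Request:
{"api": "apply_moves", "payload": {
  "targets": [
    [0,0,20,0,0,0,0.3],
    [0,0,20,0,0,0,0.3],
    [0,0,20,0,0,0,0.3],
    [0,0,20,0,0,0,0.3],
    [0,0,20,0,0,0,0.3],
    [0,0,20,0,0,0,0.3],
    [0,0,20,0,0,0,0.3],
    [0,0,8,0,0,0,0.3],
    [0,0,0,0,0,0,0.3],
    [0,0,0,0,0,0,1],
    [0,0,0,0,0,0,1],
    [0,0,0,0,0,0,1],
    [0,0,0,0,0,0,1],
    [0,0,0,0,0,0,1],
    [0,0,0,0,0,0,1]
  ],
  "force": 30
}}

```text
time: 60.22
tool_pos: [634.1, -83.5, 49.4]
tcp_rot: [-179.9, 0.0, 92.1]
ft_force: [-11.5, 0.2, 10.0]
finger_gap: 15.8
grip_force: 32.6
```

Request:
{"api": "apply_moves", "payload": {
  "targets": [
    [1,0,0,0,0,0,1],
    [2,0,0,0,0,0,1],
    [4,0,0,0,0,0,1],
    [6,0,0,0,0,0,1],
    [6,0,0,0,0,0,1],
    [6,0,0,0,0,0,1],
    [6,0,0,0,0,0,1],
    [6,0,0,0,0,0,1],
    [6,0,0,0,0,0,1],
    [6,0,0,0,0,0,1],
    [6,0,0,0,0,0,1],
    [6,0,0,0,0,0,1],
    [6,0,0,0,0,0,1],
    [6,0,0,0,0,0,1],
    [6,0,0,0,0,0,1],
    [6,0,0,0,0,0,1],
    [6,0,0,0,0,0,1],
    [6,0,0,0,0,0,1],
    [6,0,0,0,0,0,1],
    [6,0,0,0,0,0,1]
  ]
}}

```text
time: 62.72
tool_pos: [630.2, 25.0, 49.4]
tcp_rot: [-179.9, 0.1, 92.1]
ft_force: [-12.0, -3.7, 10.8]
finger_gap: 15.5
grip_force: 32.7
```

Request:
{"api": "apply_moves", "payload": {
  "targets": [
    [6,0,0,0,0,0,1],
    [6,0,0,0,0,0,1],
    [6,0,0,0,0,0,1],
    [6,0,0,0,0,0,1],
    [6,0,0,0,0,0,1],
    [6,0,0,0,0,0,1],
    [6,0,0,0,0,0,1],
    [6,0,0,0,0,0,1],
    [6,0,0,0,0,0,1],
    [6,0,0,0,0,0,1],
    [6,0,0,0,0,0,1],
    [6,0,0,0,0,0,1],
    [6,0,0,0,0,0,1],
    [6,0,0,0,0,0,1],
    [6,0,0,0,0,0,1],
    [6,0,0,0,0,0,1],
    [4,0,0,0,0,0,1],
    [2,0,0,0,0,0,1],
    [1,0,0,0,0,0,1]
  ]
}}

```text
time: 65.1
tool_pos: [626.4, 128.2, 49.4]
tcp_rot: [-179.9, 0.0, 92.1]
ft_force: [-11.7, -4.1, 9.9]
finger_gap: 15.6
grip_force: 32.7
```

Request:
{"api": "apply_moves", "payload": {
  "targets": [
    [1,0,0,0,0,0,1],
    [1,0,0,0,0,0,1],
    [1,0,0,0,0,0,1],
    [1,0,0,0,0,0,1],
    [1,0,0,0,0,0,1],
    [1,0,0,0,0,0,1]
  ]
}}

```text
time: 65.85
tool_pos: [626.2, 134.1, 49.4]
tcp_rot: [-179.9, 0.0, 92.1]
ft_force: [-11.5, -3.4, 11.6]
finger_gap: 15.5
grip_force: 32.7
```

Request:
{"api": "apply_moves", "payload": {
  "targets": [
    [1,0,0,0,0,0,1],
    [1,0,0,0,0,0,1],
    [1,0,0,0,0,0,1],
    [1,0,0,0,0,0,1]
  ]
}}

```text
time: 66.35
tool_pos: [626.1, 136.4, 49.4]
tcp_rot: [-179.8, 0.2, 92.0]
ft_force: [-13.2, -13.7, 12.7]
finger_gap: 15.5
grip_force: 32.9
```

Request:
{"api": "apply_moves", "payload": {
  "targets": [
    [1,0,0,0,0,0,1],
    [0,0,0,0,0,0,1]
  ]
}}

```text
time: 66.6
tool_pos: [626.1, 136.3, 49.4]
tcp_rot: [-179.8, 0.3, 92.0]
ft_force: [-12.7, -15.3, 12.3]
finger_gap: 15.5
grip_force: 33.0
```

Request:
{"api": "apply_moves", "payload": {
  "targets": [
    [0,0,0,0,0,0,0.3],
    [0,0,0,0,0,0,0.3],
    [0,0,0,0,0,0,0.3],
    [0,0,-15,0,0,0,0.3],
    [0,0,-25,0,0,0,0.3],
    [0,0,-25,0,0,0,0.3],
    [0,0,-25,0,0,0,0.3],
    [0,0,-25,0,0,0,0.3],
    [0,0,-25,0,0,0,0.3],
    [-30,-20,0,0,0,0,0],
    [-40,-20,0,0,0,0,0],
    [-40,-20,0,0,0,0,0],
    [-40,-20,0,0,0,0,0],
    [-40,-20,0,0,0,0,0],
    [-40,-20,0,0,0,0,0],
    [-40,-20,0,0,0,0,0],
    [-40,-20,0,0,0,0,0],
    [0,0,0,0,0,0,0],
    [0,0,0,0,0,0,0]
  ]
}}

```text
time: 68.97
tool_pos: [478.9, -175.8, 189.2]
tcp_rot: [179.9, 0.0, 92.0]
ft_force: [-0.1, -0.3, 0.1]
finger_gap: 85.3
grip_force: 0.0
```

```bash
python3 - <<'E'
from h import *
s=state()
im,c,h=snap("top","t11"); im2,c2,h2=snap("side","s11")
red=((h[...,0]<6)|(h[...,0]>174))&(h[...,1]>150)&(h[...,2]>70)
for ce,st in blobs(red,15):
  if 220<ce[0]<320: print("red",np.round(ce),st,plane(c,*ce,84))
a=cv2.resize(im[100:300,100:420,::-1],(640,400)); b=cv2.resize(im2[80:260,140:460,::-1],(355,200))
cv2.imwrite("pics/f.png",np.vstack([cv2.resize(im[120:295,110:350,::-1],(600,300)),cv2.resize(im2[85:245,140:460,::-1],(600,300))]))
E
```

```text
t 68.97 tcp [ 478.9 -175.8  189.2] rot [1.7993e+02 1.0000e-02 9.2030e+01] F [-0.1 -0.3  0.1] gap 85.3 grip 0.0
red [237. 181.] [232 179  11   5  54] [624.00859694 136.03180423]
```

View pics/f.png

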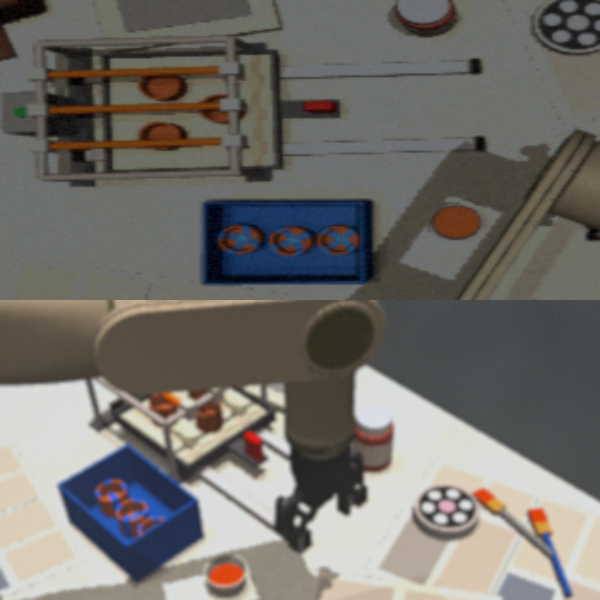

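The handle moved 220 mm from stop to stop, so the carriage is fully home. The beakers stand under the lamps, the three rejects are in the bin, and the bystanders are unmoved. Handing in.

```bash
python3 -c "
from bench import r
print(r.hand_in())"
```

```text
the job is handed in; nothing more can be done
None
```

The job is done and handed in at about 69 s: three good beakers stand on the carriage, fully home under the lamps and released; all three rejects are in the blue bin, and the jar, glaze pot and cutter tin were left where they were.

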